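# Close the vacuum jar and hold the hand pump at the mark

## Robot

A 6-joint arm with a two-finger parallel gripper is mounted at the origin on the work surface. World frame = base frame: x ahead of the robot, y to its left, z up, the work surface at z = 0. Lengths are in mm, angles in degrees, forces in N, time in s.
With the tool pointing down it reaches from about 300 to 850 mm from the base axis. Payload 4.2 kg.
Tool frame: the origin (TCP) lies between the finger pads; the fingertips stand 22 mm ahead of it and the grasp point (between the pads) lies 3 mm ahead of it; z points along the fingers, y is the direction in which the jaws open and shut (so a half turn about z gives the same grasp; the last joint's range is limited). The gripper opens to 91 mm and grips with 3 to 60 N. Pads are 32 mm wide; open, the fingers measure 118 mm over their backs; the gripper's body (76 mm by 178 mm) begins 60 mm behind the grasp point.
Start: joints at [-65.203, 18.312, 89.639, -0, 72.044, -1.146], TCP at [251.559, -517.07, 215.376] pointing down, gripper open.
Joint ranges: [-177.97, 177.97], [-48.28, 115.42], [12.27, 149.76], [-77.06, 257.06], [2.81, 150.46], [-146.56, 146.56]. Speed limits (degrees/s): [147.25, 147.25, 180, 180, 180, 180].

## Interface

Orientations are given as [roll, pitch, yaw] about the fixed x, y, z axes, in that order (R = Rz(yaw) Ry(pitch) Rx(roll)).
In Python, from workcell import telemetry, cams, env gives the robot as it stands.
- The arm moves only by the shell command python3 -m inch 'ROWS' [FORCE]. ROWS is JSON, a list of rows, each an object of numbers: "x", "y", "z": the shift along the tool's x, y, z in cm; "yaw": the turn about the tool's z in units of 5 degrees (1.0 is 5 degrees); "gripper": the gripper's target within -1 to 1 (fully open at 1, half-way at 0, shut at -1). A call has 1 to 12 rows; each row shifts and turns the commanded pose from where the row before left it, along the tool's axes as they then stand; what a row does not reach is not made up. A row lasts 1/12 s, in which the tool goes at most 41.7 mm and 7.16 degrees, less where a joint would pass 70% of its speed; a pose out of reach is approached as far as the arm can. A call is refused whole if a number of a shift passes 4.17 or a number of a turn 1, either way. A call with a gripper value outside its range is refused whole. The fingers move at their own pace and stop on an object; FORCE is the grip in N (left out, the last holds). Time passes only in rows, so rows that do not move let the fingers close. It gives the time, the measured TCP pose, the force and the opening at its end, in the units of the state.
- telemetry.state(): the state, without advancing time (a new reading comes with each control period).
- cams.grab_frame(name): name is "scene" or "top" or "wrist"; returns a dict with "pixels" (480x640x3 uint8, red, green, blue), "mtx" (3x3 intrinsics, pixels), "distortion" ([k1, k2, p1, p2, k3] as OpenCV has them; the pictures are not rectified), "rvec" (rotation vector, rad) and "tvec" (3), from world to camera coordinates, as OpenCV has them. Camera axes: x right, y down, z forward; pixel columns grow to the right and rows downward; lengths in mm; the calibration is good to about 2 mm. A picture is of the moment at which its call begins. There is no depth.
- env.job_done(): hands the job in, once; it reports no verdict.
The state is a dict: "time_s": time; "qpos": joint angles; "qvel": joint speeds; "effort": joint torques, N m; "ee_pos": TCP position; "ee_rot": TCP orientation; "force": force on the tool from outside, world axes, zero at the start; "torque": the same for the moment, N m; "gripper_width": finger opening in mm.
Only numpy, scipy, OpenCV 4.12 (cv2) and the standard library are available. Lean on these libraries where they do the work, as an engineer would, in place of code of your own. Each camera call takes 0.05 s, during which the arm holds its last target. There are 200 camera calls.

## Task

Set the loose glass cover on the clear round jar of the vacuum stand so that it sits fully seated and level, without dropping it, and let go of it. Then pull the spring-return handle of the hand pump on the same stand straight out until its pointer is level with the small upright marker clip on the rail, and finish while still holding the handle there: do not let it go at the end. Leave everything else on the bench where it stands.

Things in the scene. Friction and masses are not known exactly. Their poses are not given: they have to be found in the camera images.
- rig: vacuum stand, fixed: white base plate 200 x 310 x 12 mm with the round clear jar at its left (+y) and a lying hand pump at its right (clear cylinder 48 mm thick, top 74 mm above the bench, a gauge on it to 87 mm). Origin: centre of the base's underside. The handle pulls out along its -x, towards the robot; z up. Place and yaw vary (up to 0.35 rad either way).
- rim (a point): centre of the jar's mouth, level with the rim's top (100 mm above the bench). The mouth is 122 mm wide inside, the rim's flange 132 mm outside.
- lid: loose glass cover, 132 mm wide, 66 mm high, 0.25 kg, lying right way up left (+y) of the stand. From below: a step 112 mm wide, 6 mm deep that goes inside the jar's mouth; a 132 mm flange 7 mm thick that rests on the rim; a low dome up to 27 mm; a round knob 32 mm wide from 43 to 66 mm above the origin. Origin: centre of the step's underside; z up. Seated, it lies on the jar's axis, 6 mm below the rim's top.
- plunger (a joint): how far the pump's handle is pulled out, in m: 0 fully in, 0.095 end stop. A spring pulls it in with 3.5 N at 0, rising by 0.7 N per 10 mm (about 9 N at 80 mm); let go, it runs back to 0.
- handle (a point): centre of the pump's grip bar, 110 mm above the bench: a level aluminium bar 16 mm thick along the pull (stand's x), 84 mm long across it (stand's y), 20 mm high, carried at its middle from below by a 10 x 14 mm stem; the pump's rod runs 60 mm lower. Nothing stands within 50 mm before or behind it at its height, so it can be pinched from above.
- pointer (a point): tip of the thin steel pointer (4 mm thick) that sticks out of the handle's stem to the stand's -y side, 56 mm above the bench; at the same stand x as the bar's centre, and it moves with the handle.
- clip: the marker: upright white clip on the dark rail beside the pump, 6 mm thick along the pull, 20 mm wide, 20 mm high, fixed; it does not stop the handle. Origin: centre of its underside, 44 mm above the bench; axes as the stand's. It sits 40 to 82 mm further out (stand's -x) than the pointer at rest; at the mark the pointer has the same stand x as its origin.
- beaker: bystander: open glass beaker, 72 mm wide, 95 mm high; origin under its centre. It and the cover exchange places at random.
- dish: bystander: shallow open glass dish, 90 mm wide, 16 mm high; origin under its centre
- vial: bystander: small brown capped vial, 26 mm wide, 55 mm high, standing on the stand's base behind the jar; origin under its centre
- bottle: bystander: brown glass bottle, 72 mm wide, 150 mm high, at the back; origin under its centre
- jar: bystander: closed small glass jar, 60 mm wide, 80 mm high, at the back; origin under its centre
- spatula: bystander: slim steel lab spatula 170 mm long, 6 mm high, lying near the robot; origin under its middle
Not all that is in view belongs to the job. What is shaped like the lid but brown or orange is not meant.

How it is judged (in metres and radians):
On the way, in this order (a step that is already met when the one before it is completed fails the run):
1. the cover sits on the jar, seated and level, and has been let go (horizontal distance between lid and rim below 0.007 m and z of lid in the frame of rim between -0.009 and -0.0035 m and angle between lid's own z axis and vertical below 0.035 rad and contact force between the fingers and lid below 0.1 N), for 0.2 s.
2. the pump's handle is pulled out to the marker clip and held, the cover still seated (horizontal distance between lid and rim below 0.007 m and z of lid in the frame of rim between -0.009 and -0.0035 m and angle between lid's own z axis and vertical below 0.035 rad and x of pointer in the frame of clip between -0.006 and 0.006 m and contact force between the fingers and rig above 2 N), for 0.3 s.
At the end, for the whole second after the job is handed in: The cover is let go, at rest and seated on the jar: within 7 mm of the jar's axis, its origin 3.5 to 9 mm below the rim's top, tilted less than 2 degrees. The pump's pointer is within 6 mm of the clip along the pull and still, and the fingers carry the handle (more than 2 N on it) (all of step 2 and contact force between the fingers and lid below 0.1 N and velocity of joint plunger between -0.01 and 0.01 m/s and linear speed of lid below 0.02 m/s); the arm keeps its last pose, push and grip.
It fails at once if the cover is dropped (falls faster than 0.45 m/s with no finger on it, as from 10 mm or more) (linear speed of lid above 0.45 m/s and contact force between the fingers and lid below 0.01 N).
It fails at once if a bystander (beaker, dish, vial, bottle, jar or spatula) is shifted by more than 30 mm (distance of any of beaker, dish, vial, bottle, jar, spatula from where it was at the start of the episode above 0.03 m).
It also fails if it takes over 48 s, if anything falls off the work surface, if the arm or the gripper's body presses on something with over 40 N, if the wrist force passes 120 N, or if a joint passes its speed limit or range.

## Working session

There is one attempt and no reset: what is moved stays moved. The work goes in short steps, Python scripts to look and compute and a shell command to move; the robot and the scene stay as the last step left them, time stands still between calls to the robot, and variables do not carry over. Pictures are saved under pics/ and viewed, about 8 in all and at most 12, crops included, and the job is handed in when it is done.

```bash
mkdir -p pics; cat > h.py <<'E'
import numpy as np, cv2
from workcell import telemetry, cams, env
def grab(n, name=None):
    f=cams.grab_frame(n)
    if name: cv2.imwrite(f'pics/{name}.png', f['pixels'][:,:,::-1]); np.savez(f'pics/{name}.npz', **{k:np.array(v) for k,v in f.items()})
    return f
def load(name): return dict(np.load(f'pics/{name}.npz'))
def ray(f,uv):
    p=cv2.undistortPoints(np.array(uv,float).reshape(-1,1,2),np.array(f['mtx'],float),np.array(f['distortion'],float)).reshape(-1,2)
    R,_=cv2.Rodrigues(np.array(f['rvec'],float)); t=np.array(f['tvec'],float).ravel()
    d=np.c_[p,np.ones(len(p))]@R; return -R.T@t, d
def onz(f,uv,z):
    c,d=ray(f,uv); return c+d*((z-c[2])/d[:,2])[:,None]
def proj(f,P):
    return cv2.projectPoints(np.array(P,float).reshape(-1,1,3),np.array(f['rvec'],float),np.array(f['tvec'],float),np.array(f['mtx'],float),np.array(f['distortion'],float))[0].reshape(-1,2)
E
python3 - <<'E'
from h import *
a=grab('top','top0'); b=grab('scene','scene0')
print(telemetry.state())
for f in(a,b): print(ray(f,[[320,240]]))
E
```

```text
{'time_s': 0.1, 'qpos': array([-6.52030463e+01,  1.83495950e+01,  8.96975068e+01,  9.93569555e-04,
        7.20431577e+01, -1.14774360e+00]), 'qvel': array([-0.02016773, -0.05022064, -0.22466305,  0.06935888,  0.11230781,
       -0.0141835 ]), 'effort': array([-2.82931012e-05, -4.13331878e+01, -2.32508916e+01,  7.29007716e-02,
        4.21353348e-02, -4.72444970e-05]), 'ee_pos': array([ 251.37458942, -516.66740574,  214.60106914]), 'ee_rot': array([-1.79909778e+02, -2.75244597e-03,  2.59443881e+01]), 'force': array([-0.48035692,  0.09253932, -0.07271032]), 'torque': array([-0.01027979,  0.03390534,  0.02396079]), 'gripper_width': 90.97281475068017}
(array([ 334.98302161,   85.11332263, 1003.39602564]), array([[ 0.18133742,  0.01957788, -0.98323717]]))
(array([1184.69994534, -248.96580107, 1222.11618305]), array([[-0.50582858,  0.25356576, -0.82457291]]))
```

View pics/top0.png

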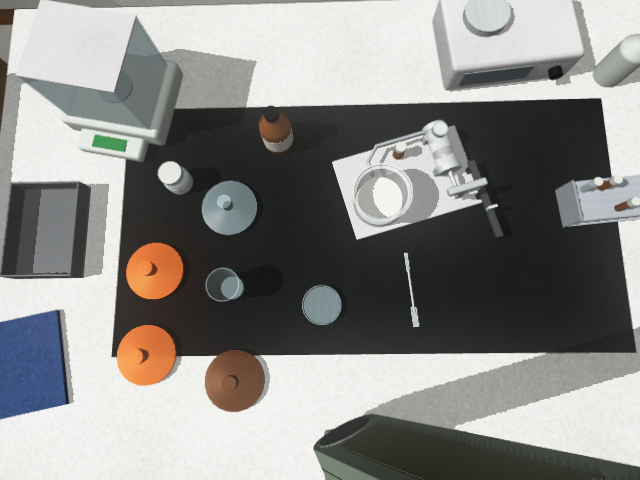

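View pics/scene0.png

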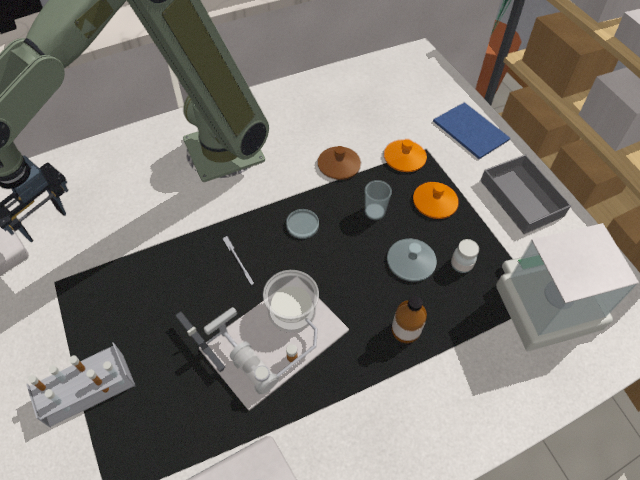

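The top view shows the lid at about (229,207) and its knob at (225,202). The beaker is at (225,285), the jar rim at about (383,195), the handle bar at about (467,187) and the rail with its clip at about (488,205). I'll measure these and view an enlarged crop of the stand.

```bash
python3 - <<'E'
from h import *
f=load('top0'); s=load('scene0')
im=f['pixels']
hsv=cv2.cvtColor(im,cv2.COLOR_RGB2HSV)
def blob(mask,x,y):
    n,l,st,c=cv2.connectedComponentsWithStats(mask.astype(np.uint8)); i=l[y,x]; return (l==i),st[i],i
m=(hsv[...,2]>70); b,st,i=blob(m,235,215); print('lid',st,i)
c=max(cv2.findContours(b.astype(np.uint8),0,1)[0],key=cv2.contourArea); h=cv2.convexHull(c)
P=onz(f,h.reshape(-1,2),10); (x,y),r=cv2.minEnclosingCircle(P[:,:2].astype(np.float32)); print('lid c',x,y,r)
# stand base corners
b,st,i=blob(m,350,225); print('stand',st,i)
c=max(cv2.findContours(b.astype(np.uint8),0,1)[0],key=cv2.contourArea)
P=onz(f,c.reshape(-1,2),12); 
for uv in [(333,162),(357,239),(455,125)]: print(uv,onz(f,[uv],12))
print('bar/jar rough',onz(f,[(383,195)],100),onz(f,[(467,187)],120))
cv2.imwrite('pics/c1.png',cv2.resize(im[110:250,325:515],None,fx=4.2,fy=4.2,interpolation=cv2.INTER_CUBIC)[:,:,::-1])
E
```

```text
lid [ 201  180   56   55 2344] 6
lid c 601.2352294921875 320.1991271972656 66.52046203613281
stand [     0      9    640    471 113346] 0
(333, 162) [[707.13720185  71.42613134  12.        ]]
(357, 239) [[518.78548499  19.17575906  12.        ]]
(455, 125) [[ 794.10395628 -223.70513309   12.        ]]
bar/jar rough [[597.4964076  -33.18504572 100.        ]] [[ 605.50867658 -205.8705817   120.        ]]
```

View pics/c1.png

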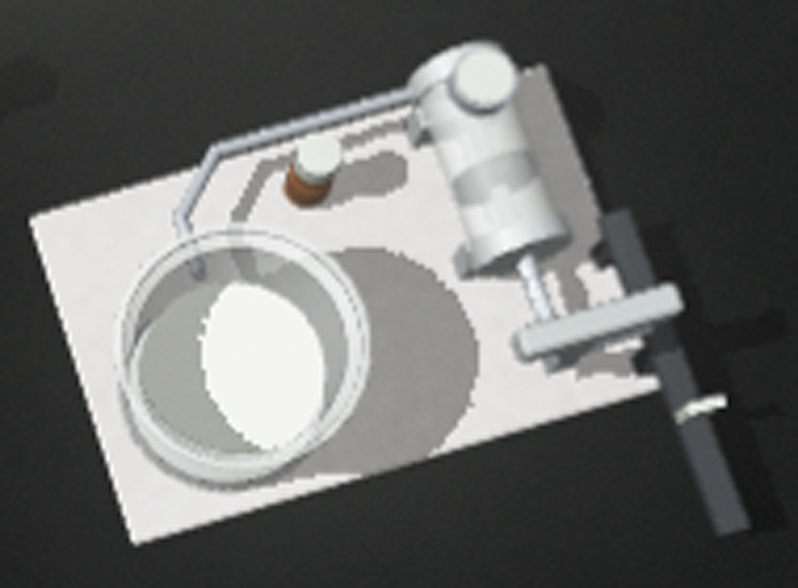

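The crop gives the rim centre at about (244,352), the bar top at about (598,318) and the clip top at about (702,408). The stand's yaw is about 16°. I'll turn the tool to yaw 106° so the jaws lie along the stand's x, which suits both grasps.

```bash
cat >> h.py <<'E'
def go(t,yaw=None):
    s=telemetry.state(); d=np.array(t)-s['ee_pos']
    from scipy.spatial.transform import Rotation as Ro
    R=Ro.from_euler('xyz',s['ee_rot'],degrees=True).as_matrix()
    print('pos',s['ee_pos'].round(1),'rot',s['ee_rot'].round(2),'F',s['force'].round(1),'w',round(s['gripper_width'],1),'t',s['time_s'],'shift cm',(R.T@d/10).round(3),'yaw units',None if yaw is None else round((s['ee_rot'][2]-yaw)/5,2))
E
python3 - <<'E'
from h import *
f=load('top0'); c=lambda u,v:[[(u+.5)/4.2-.5+325,(v+.5)/4.2-.5+110]]
for n,p,z in [('rim',(244,352),100),('bar',(598,318),120),('barL',(517,345),120),('barR',(680,290),120),('clip',(702,406),64)]: print(n,onz(f,c(*p),z).round(1))
E
python3 -m inch '[{"yaw":-1},{"yaw":-1},{"yaw":-1},{"yaw":-1},{"yaw":-1},{"yaw":-1},{"yaw":-1},{"yaw":-1},{"yaw":-1},{"yaw":-1},{"yaw":-1},{"yaw":-1}]'
python3 -m inch '[{"yaw":-1},{"yaw":-1},{"yaw":-1},{"yaw":-1},{}]'
python3 -c "
from h import *
go([601,320,230],106)"
```

```text
rim [[601.  -32.7 100. ]]
bar [[ 609.1 -206.1  120. ]]
barL [[ 596.  -165.4  120. ]]
barR [[ 622.8 -247.5  120. ]]
clip [[ 577.5 -275.    64. ]]
pos [ 251.4 -516.7  214.6] rot [-179.91   -0.     25.94] F [-0.5  0.1 -0.1] w 91.0 t 0.1 shift cm [ 68.043 -59.941  -1.442] yaw units -16.01invalid input
invalid input
```

```bash
python3 -m inch '[{"x":0,"y":0,"z":0,"yaw":-1,"gripper":1}]'; python3 -m inch '[{"x":0,"y":0,"z":0,"yaw":-1}]';python3 -m inch '[{"yaw":-1,"gripper":1}]'; python3 -m inch '[{"yaw":-1.0}]' 20
```

```text
time_s: 0.18
ee_pos: [251.4, -516.8, 214.8]
ee_rot: [-179.9, -0.0, 31.0]
force: [-0.5, -0.4, -0.3]
gripper_width: 91.0invalid input
invalid input
invalid input
```

Every row needs all five keys.

```bash
python3 -m inch '[{"x":0,"y":0,"z":0,"yaw":-1,"gripper":1},{"x":0,"y":0,"z":0,"yaw":-1,"gripper":1},{"x":0,"y":0,"z":0,"yaw":-1,"gripper":1},{"x":0,"y":0,"z":0,"yaw":-1,"gripper":1},{"x":0,"y":0,"z":0,"yaw":-1,"gripper":1},{"x":0,"y":0,"z":0,"yaw":-1,"gripper":1},{"x":0,"y":0,"z":0,"yaw":-1,"gripper":1},{"x":0,"y":0,"z":0,"yaw":-1,"gripper":1},{"x":0,"y":0,"z":0,"yaw":-1,"gripper":1},{"x":0,"y":0,"z":0,"yaw":-1,"gripper":1},{"x":0,"y":0,"z":0,"yaw":-1,"gripper":1},{"x":0,"y":0,"z":0,"yaw":-1,"gripper":1}]'
python3 -m inch '[{"x":0,"y":0,"z":0,"yaw":-1,"gripper":1},{"x":0,"y":0,"z":0,"yaw":-1,"gripper":1},{"x":0,"y":0,"z":0,"yaw":-1,"gripper":1},{"x":0,"y":0,"z":0,"yaw":0,"gripper":1}]'
python3 -c "
from h import *
go([601,320,215],106)"
```

```text
time_s: 1.18
ee_pos: [251.4, -516.8, 214.9]
ee_rot: [-180.0, -0.1, 91.2]
force: [0.2, -0.2, -0.2]
gripper_width: 91.1
time_s: 1.52
ee_pos: [251.4, -516.8, 214.9]
ee_rot: [-180.0, -0.1, 106.0]
force: [-1.4, 0.3, 0.3]
gripper_width: 91.8
pos [ 251.4 -516.8  214.9] rot [-1.7999e+02 -6.0000e-02  1.0602e+02] F [-1.4  0.3  0.3] w 91.8 t 1.5167 shift cm [7.0779e+01 5.6698e+01 4.7000e-02] yaw units 0.0
```

```bash
python3 -m inch '[{"x":1.5,"y":1.2,"z":0,"yaw":0,"gripper":1},{"x":2.9,"y":2.32,"z":0,"yaw":0,"gripper":1},{"x":2.9,"y":2.32,"z":0,"yaw":0,"gripper":1},{"x":2.9,"y":2.32,"z":0,"yaw":0,"gripper":1},{"x":2.9,"y":2.32,"z":0,"yaw":0,"gripper":1},{"x":2.9,"y":2.32,"z":0,"yaw":0,"gripper":1},{"x":2.9,"y":2.32,"z":0,"yaw":0,"gripper":1},{"x":2.9,"y":2.32,"z":0,"yaw":0,"gripper":1},{"x":2.9,"y":2.32,"z":0,"yaw":0,"gripper":1},{"x":2.9,"y":2.32,"z":0,"yaw":0,"gripper":1},{"x":2.9,"y":2.32,"z":0,"yaw":0,"gripper":1},{"x":2.9,"y":2.32,"z":0,"yaw":0,"gripper":1}]'
python3 -m inch '[{"x":2.9,"y":2.32,"z":0,"yaw":0,"gripper":1},{"x":2.9,"y":2.32,"z":0,"yaw":0,"gripper":1},{"x":2.9,"y":2.32,"z":0,"yaw":0,"gripper":1},{"x":2.9,"y":2.32,"z":0,"yaw":0,"gripper":1},{"x":2.9,"y":2.32,"z":0,"yaw":0,"gripper":1},{"x":2.9,"y":2.32,"z":0,"yaw":0,"gripper":1},{"x":2.9,"y":2.32,"z":0,"yaw":0,"gripper":1},{"x":2.9,"y":2.32,"z":0,"yaw":0,"gripper":1},{"x":2.9,"y":2.32,"z":0,"yaw":0,"gripper":1},{"x":2.9,"y":2.32,"z":0,"yaw":0,"gripper":1},{"x":2.9,"y":2.32,"z":0,"yaw":0,"gripper":1},{"x":1.5,"y":1.2,"z":0,"yaw":0,"gripper":1}]'
python3 -c "
from h import *
go([601,320,215],106); f=grab('wrist','w1'); print(proj(f,[[601.2,320.2,66],[601.2,320.2,13]]),ray(f,[[320,240]]))"
```

```text
time_s: 2.52
ee_pos: [416.9, -120.7, 215.4]
ee_rot: [180.0, 0.0, 105.8]
force: [1.8, -0.2, 0.4]
gripper_width: 91.2
time_s: 3.52
ee_pos: [582.8, 275.9, 214.4]
ee_rot: [180.0, -0.1, 105.9]
force: [0.1, -0.2, 0.0]
gripper_width: 91.3
pos [582.8 275.9 214.4] rot [ 1.7997e+02 -7.0000e-02  1.0592e+02] F [ 0.1 -0.2  0. ] w 91.3 t 3.5167 shift cm [ 3.736  2.962 -0.05 ] yaw units -0.02
[[353.63498822 185.87629072]
 [348.98541139 180.1899511 ]] (array([561.7273978 , 346.72668641, 383.8479967 ]), array([[ 0.07228756, -0.25681066, -0.96375887]]))
```

View pics/w1.png

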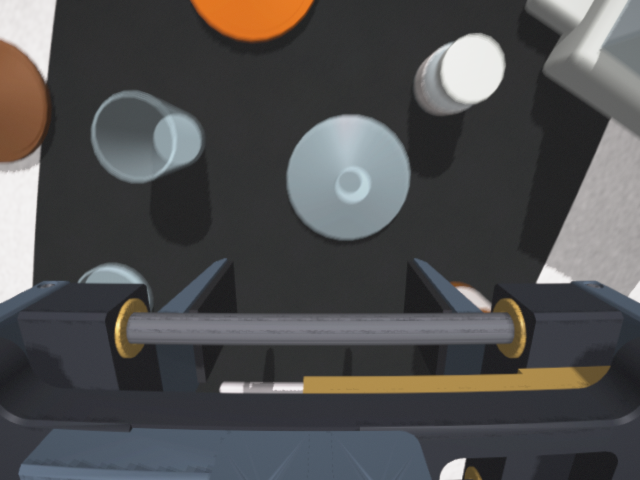

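The wrist view shows the lid's flange centred at about (348.5,178) and the knob top at about (351.5,183), within 3 px of the prediction.

```bash
python3 - <<'E'
from h import *
f=load('w1'); im=f['pixels']; hsv=cv2.cvtColor(im,cv2.COLOR_RGB2HSV)
m=(hsv[...,2]>75).astype(np.uint8); n,l,st,_=cv2.connectedComponentsWithStats(m); b=(l==l[150,340]).astype(np.uint8)
c=max(cv2.findContours(b,0,1)[0],key=cv2.contourArea); P=onz(f,c.reshape(-1,2),10)[:,:2].astype(np.float32)
print(cv2.minEnclosingCircle(P), onz(f,[[351.5,183]],66))
go([601,320,57.5],106)
E
```

```text
((599.8432006835938, 320.9255676269531), 68.16661834716797) [[598.53213977 322.17605762  66.        ]]
pos [583.6 278.  214. ] rot [ 1.799e+02 -1.600e-01  1.060e+02] F [1.8 1.9 0.4] w 91.1 t 3.5667 shift cm [ 3.519  2.806 15.665] yaw units -0.0
```

```bash
python3 -m inch '[{"x":1.8,"y":1.4,"z":0,"yaw":0,"gripper":1},{"x":1.8,"y":1.35,"z":2,"yaw":0,"gripper":1},{"x":0,"y":0,"z":3.5,"yaw":0,"gripper":1},{"x":0,"y":0,"z":3.5,"yaw":0,"gripper":1},{"x":0,"y":0,"z":2,"yaw":0,"gripper":1},{"x":0,"y":0,"z":0,"yaw":0,"gripper":1},{"x":0,"y":0,"z":0,"yaw":0,"gripper":1}]'
python3 -c "
from h import *
go([600,321,57.5],106)"
```

```text
time_s: 4.15
ee_pos: [597.9, 313.6, 104.4]
ee_rot: [-179.8, 0.0, 105.9]
force: [-0.1, -0.5, -0.1]
gripper_width: 91.1
pos [597.9 313.6 104.4] rot [-1.7984e+02  4.0000e-02  1.0586e+02] F [-0.1 -0.5 -0.1] w 91.1 t 4.15 shift cm [0.659 0.418 4.685] yaw units -0.03
```

```bash
python3 -m inch '[{"x":0.66,"y":0.42,"z":0,"yaw":0,"gripper":1},{"x":0,"y":0,"z":2.5,"yaw":0,"gripper":1},{"x":0,"y":0,"z":2.1,"yaw":0,"gripper":1},{"x":0,"y":0,"z":0,"yaw":0,"gripper":1},{"x":0,"y":0,"z":0,"yaw":0,"gripper":1}]'
python3 -m inch '[{"x":0,"y":0,"z":0,"yaw":0,"gripper":-1},{"x":0,"y":0,"z":0,"yaw":0,"gripper":-1},{"x":0,"y":0,"z":0,"yaw":0,"gripper":-1},{"x":0,"y":0,"z":0,"yaw":0,"gripper":-1},{"x":0,"y":0,"z":0,"yaw":0,"gripper":-1},{"x":0,"y":0,"z":0,"yaw":0,"gripper":-1},{"x":0,"y":0,"z":0,"yaw":0,"gripper":-1},{"x":0,"y":0,"z":0,"yaw":0,"gripper":-1}]' 20
python3 -c "
from h import *
go([600,321,58],106)"
```

```text
time_s: 4.57
ee_pos: [601.3, 322.2, 60.5]
ee_rot: [179.9, -0.0, 105.9]
force: [0.1, 0.5, 0.3]
gripper_width: 91.0
time_s: 5.23
ee_pos: [600.7, 321.7, 59.3]
ee_rot: [-180.0, 0.0, 105.9]
force: [-0.4, 1.1, 0.6]
gripper_width: 40.6
pos [600.7 321.7  59.3] rot [-1.8000e+02  1.0000e-02  1.0594e+02] F [-0.4  1.1  0.6] w 40.6 t 5.2333 shift cm [-0.046 -0.085  0.131] yaw units -0.01
```

Still closing.

```bash
python3 -m inch '[{"x":0,"y":0,"z":0,"yaw":0,"gripper":-1},{"x":0,"y":0,"z":0,"yaw":0,"gripper":-1},{"x":0,"y":0,"z":0,"yaw":0,"gripper":-1},{"x":0,"y":0,"z":0,"yaw":0,"gripper":-1}]' 25
python3 -m inch '[{"x":0,"y":0,"z":-1,"yaw":0,"gripper":-1},{"x":0,"y":0,"z":-2,"yaw":0,"gripper":-1},{"x":0,"y":0,"z":-3,"yaw":0,"gripper":-1},{"x":0,"y":0,"z":-3,"yaw":0,"gripper":-1},{"x":0,"y":0,"z":-3,"yaw":0,"gripper":-1},{"x":0,"y":0,"z":-2,"yaw":0,"gripper":-1},{"x":0,"y":0,"z":-1,"yaw":0,"gripper":-1},{"x":0,"y":0,"z":0,"yaw":0,"gripper":-1},{"x":0,"y":0,"z":0,"yaw":0,"gripper":-1}]'
python3 -c "
from h import *
go([601,-33,205],106)"
```

```text
time_s: 5.57
ee_pos: [600.4, 321.6, 59.2]
ee_rot: [-180.0, 0.0, 105.9]
force: [-1.4, 0.6, 0.5]
gripper_width: 30.8
time_s: 6.32
ee_pos: [600.3, 321.5, 208.7]
ee_rot: [-180.0, 0.0, 105.9]
force: [-0.2, -0.1, -3.1]
gripper_width: 30.8
pos [600.3 321.5 208.7] rot [-1.7995e+02  2.0000e-02  1.0594e+02] F [-0.2 -0.1 -3.1] w 30.8 t 6.3167 shift cm [-34.104  -9.674   0.391] yaw units -0.01
```

Lid held (width 30.8 mm, about 3 N downward). I'll carry it over the jar.

```bash
python3 -m inch '[{"x":-1,"y":-0.3,"z":0,"yaw":0,"gripper":-1},{"x":-2.1,"y":-0.6,"z":0,"yaw":0,"gripper":-1},{"x":-3.1,"y":-0.9,"z":0,"yaw":0,"gripper":-1},{"x":-3.6,"y":-1,"z":0,"yaw":0,"gripper":-1},{"x":-3.6,"y":-1,"z":0,"yaw":0,"gripper":-1},{"x":-3.6,"y":-1,"z":0,"yaw":0,"gripper":-1},{"x":-3.6,"y":-1,"z":0,"yaw":0,"gripper":-1},{"x":-3.6,"y":-1,"z":0,"yaw":0,"gripper":-1},{"x":-3.6,"y":-1,"z":0,"yaw":0,"gripper":-1},{"x":-3.1,"y":-0.9,"z":0,"yaw":0,"gripper":-1},{"x":-2.1,"y":-0.6,"z":0,"yaw":0,"gripper":-1},{"x":-1.1,"y":-0.4,"z":0,"yaw":0,"gripper":-1}]'
python3 -m inch '[{"x":0,"y":0,"z":0,"yaw":0,"gripper":-1},{"x":0,"y":0,"z":0,"yaw":0,"gripper":-1},{"x":0,"y":0,"z":0,"yaw":0,"gripper":-1},{"x":0,"y":0,"z":0,"yaw":0,"gripper":-1},{"x":0,"y":0,"z":0,"yaw":0,"gripper":-1}]'
python3 - <<'E'
from h import *
go([601,-33,180],106)
a=grab('top','top1'); b=grab('scene','scene1')
p=a['pixels'][130:260,300:460]; q=b['pixels'][180:340,230:390]
cv2.imwrite('pics/c2.png',np.hstack([cv2.resize(p,(400,325),interpolation=2),cv2.resize(q,(400,400),interpolation=2)[:325]])[:,:,::-1])
E
```

```text
time_s: 7.32
ee_pos: [599.6, -36.4, 207.3]
ee_rot: [-179.8, 0.0, 105.8]
force: [-0.6, -0.7, -2.5]
gripper_width: 30.9
time_s: 7.73
ee_pos: [601.1, -31.4, 209.2]
ee_rot: [-180.0, -0.0, 106.1]
force: [-0.1, -0.7, -2.4]
gripper_width: 30.4
pos [601.1 -31.4 209.2] rot [-1.7999e+02 -2.0000e-02  1.0605e+02] F [-0.1 -0.7 -2.4] w 30.4 t 7.7333 shift cm [-0.151 -0.052  2.924] yaw units 0.01
```

View pics/c2.png

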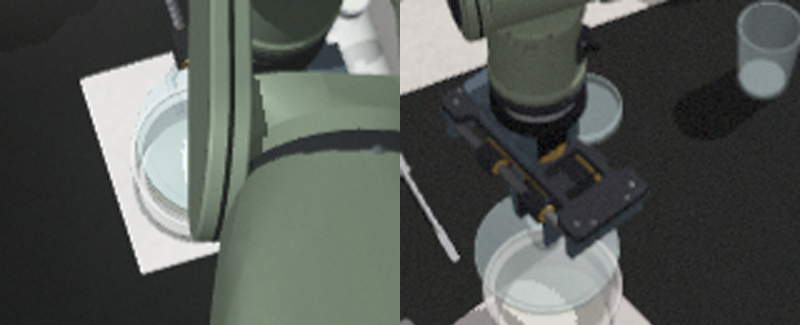

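The lid hangs level over the jar; the top view is half blocked by the arm. I'll check the rim centre from the clear first scene picture.

```bash
python3 - <<'E'
from h import *
s=load('scene0'); cv2.imwrite('pics/c3.png',cv2.resize(s['pixels'][255:375,170:330],None,fx=5,fy=5,interpolation=cv2.INTER_CUBIC)[:,:,::-1])
t=np.linspace(0,2*np.pi,8,endpoint=False)
for R in (66,): print(((proj(s,np.c_[601+R*np.cos(t),-32.7+R*np.sin(t),0*t+100])-[170,255]+.5)*5-.5).round())
E
```

```text
[[658. 302.]
 [732. 230.]
 [727. 137.]
 [650.  75.]
 [546.  79.]
 [471. 146.]
 [471. 240.]
 [548. 306.]]
```

View pics/c3.png

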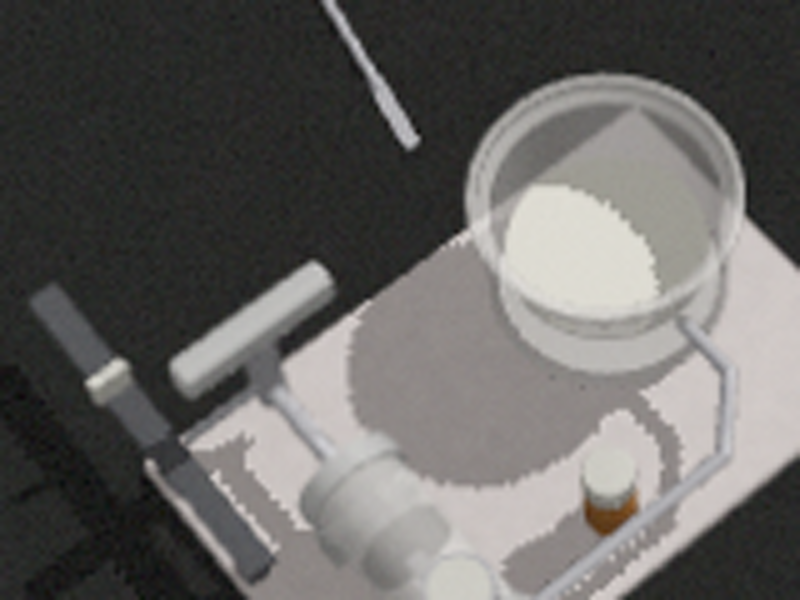

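```bash
python3 - <<'E'
from h import *
s=load('scene0'); hsv=cv2.cvtColor(s['pixels'],cv2.COLOR_RGB2HSV)
m=(hsv[...,2]>85).astype(np.uint8); n,l,st,_=cv2.connectedComponentsWithStats(m); i=l[268,410]; print(st[i]); b=(l==i).astype(np.uint8)
c=max(cv2.findContours(b,0,1)[0],key=cv2.contourArea).reshape(-1,2); c=c[c[:,1]>262]
# lower half of outline: flange edge; circle through it by least squares
for z in (6,13):
    P=onz(s,c,z)[:,:2]; A=np.c_[2*P,np.ones(len(P))]; x=np.linalg.lstsq(A,(P**2).sum(1),rcond=None)[0]; print(z,x[:2],np.sqrt(x[2]+x[:2]@x[:2]))
E
```

```text
[ 387  238   50   43 1631]
6 [597.60858589 321.07615872] 64.81260349040065
13 [600.98790077 317.79498067] 64.43954026605284
```

```bash
python3 -m inch '[{"x":-0.14,"y":0.1,"z":1,"yaw":0,"gripper":-1},{"x":0,"y":0,"z":2,"yaw":0,"gripper":-1},{"x":0,"y":0,"z":1,"yaw":0,"gripper":-1},{"x":0,"y":0,"z":0.4,"yaw":0,"gripper":-1},{"x":0,"y":0,"z":0.2,"yaw":0,"gripper":-1},{"x":0,"y":0,"z":0,"yaw":0,"gripper":-1},{"x":0,"y":0,"z":0,"yaw":0,"gripper":-1},{"x":0,"y":0,"z":0,"yaw":0,"gripper":-1}]'
python3 - <<'E'
from h import *
go([602.5,-32.5,153.2],106)
w=grab('wrist','w2'); a=grab('scene','scene2')
cv2.imwrite('pics/c4.png',np.hstack([cv2.resize(w['pixels'],(400,300),interpolation=3),cv2.resize(a['pixels'][230:350,220:380],(400,300),interpolation=2)])[:,:,::-1])
E
```

```text
time_s: 8.5
ee_pos: [603.0, -34.0, 164.2]
ee_rot: [179.9, 0.0, 105.9]
force: [0.3, 0.5, -2.9]
gripper_width: 30.6
pos [603.  -34.  164.2] rot [1.7991e+02 4.0000e-02 1.0594e+02] F [ 0.3  0.5 -2.9] w 30.6 t 8.5 shift cm [ 0.155 -0.011  1.1  ] yaw units -0.01
```

View pics/c4.png

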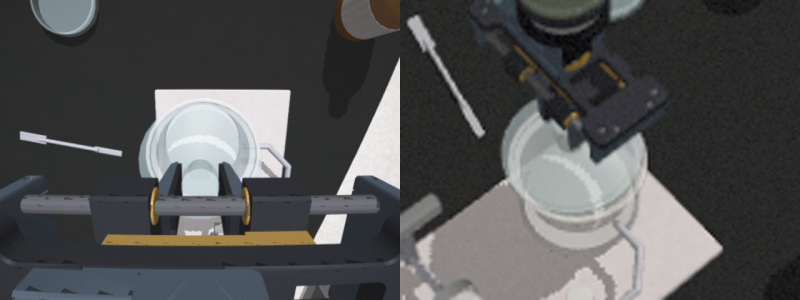

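```bash
python3 - <<'E'
from h import *
w=load('w2'); a=load('scene2')
t=np.linspace(0,2*np.pi,90)
z=lambda im,r,k:cv2.resize(im[r[0]:r[1],r[2]:r[3]],None,fx=k,fy=k,interpolation=cv2.INTER_CUBIC)
cv2.imwrite('pics/c5.png',np.hstack([z(w['pixels'],(140,300,200,440),1.75),cv2.resize(z(a['pixels'],(255,335,255,335),4.6),(368,280))])[:,:,::-1])
for n,f,o in(('w',w,(200,140)),('s',a,(255,255))):
  for nm,c in (('rim',(602.5,-32.5,100)),('lidflange bottom',(603,-34,164.2-59.2+6))):
    p=proj(f,np.c_[c[0]+66*np.cos(t),c[1]+66*np.sin(t),0*t+c[2]])-o
    q=(p*1.75 if n=='w' else p*[4.6,3.5]); print(n,nm,'x',q[:,0].min().round(),q[:,0].max().round(),'y',q[:,1].min().round(),q[:,1].max().round())
E
```

```text
w rim x 50.0 375.0 y 26.0 337.0
w lidflange bottom x 43.0 382.0 y 31.0 354.0
s rim x 32.0 290.0 y 48.0 220.0
s lidflange bottom x 28.0 288.0 y 41.0 214.0
```

View pics/c5.png

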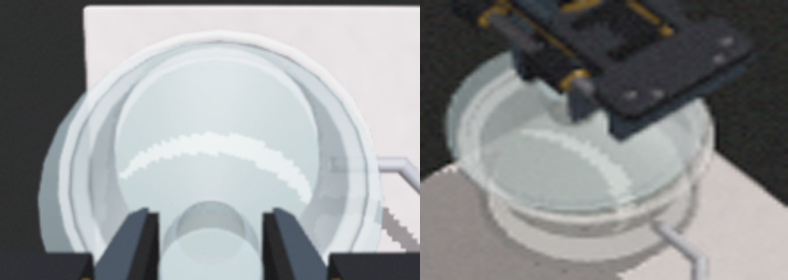

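In the wrist crop the rim (58..382, centre about 220) lies about 9 px right of the lid (38..383, centre about 210). That puts the lid roughly 3.5 mm short along tool +y, and the scene view agrees in sign. I'll correct and lower.

```bash
python3 -m inch '[{"x":0.1,"y":0.33,"z":0,"yaw":0,"gripper":-1},{"x":0,"y":0,"z":0,"yaw":0,"gripper":-1},{"x":0,"y":0,"z":0,"yaw":0,"gripper":-1},{"x":0,"y":0,"z":0.2,"yaw":0,"gripper":-1},{"x":0,"y":0,"z":0.2,"yaw":0,"gripper":-1},{"x":0,"y":0,"z":0.2,"yaw":0,"gripper":-1},{"x":0,"y":0,"z":0,"yaw":0,"gripper":-1},{"x":0,"y":0,"z":0,"yaw":0,"gripper":-1}]'
python3 -m inch '[{"x":0,"y":0,"z":0.15,"yaw":0,"gripper":-1},{"x":0,"y":0,"z":0.1,"yaw":0,"gripper":-1},{"x":0,"y":0,"z":0,"yaw":0,"gripper":-1},{"x":0,"y":0,"z":0,"yaw":0,"gripper":-1}]'
python3 -c "
from h import *
go([606,-32.5,153.2],106)"
```

```text
time_s: 9.27
ee_pos: [605.2, -32.0, 157.0]
ee_rot: [-180.0, -0.0, 105.9]
force: [0.2, 0.1, -2.8]
gripper_width: 30.6
time_s: 9.6
ee_pos: [605.5, -31.8, 155.1]
ee_rot: [180.0, -0.0, 105.9]
force: [0.3, 0.7, -0.2]
gripper_width: 30.5
pos [605.5 -31.8 155.1] rot [179.97  -0.   105.94] F [ 0.3  0.7 -0.2] w 30.5 t 9.6 shift cm [-0.078  0.033  0.19 ] yaw units -0.01
```

The step is inside the mouth: no contact at 157, and contact near 155. I'll ease it down a little further.

```bash
python3 -m inch '[{"x":0,"y":0,"z":0.05,"yaw":0,"gripper":-1},{"x":0,"y":0,"z":0.05,"yaw":0,"gripper":-1},{"x":0,"y":0,"z":0,"yaw":0,"gripper":-1},{"x":0,"y":0,"z":0,"yaw":0,"gripper":-1}]'
python3 - <<'E'
from h import *
go([606,-32.5,153.2],106)
a=grab('scene','scene3'); w=grab('wrist','w3')
z=lambda im,r,k:cv2.resize(im[r[0]:r[1],r[2]:r[3]],None,fx=k,fy=k,interpolation=cv2.INTER_CUBIC)
cv2.imwrite('pics/c6.png',np.hstack([z(w['pixels'],(140,300,200,440),1.75),cv2.resize(z(a['pixels'],(255,335,255,335),4.6),(368,280))])[:,:,::-1])
E
```

```text
time_s: 9.93
ee_pos: [605.4, -31.4, 154.4]
ee_rot: [179.9, -0.0, 105.9]
force: [-1.8, 4.5, 3.1]
gripper_width: 31.0
pos [605.4 -31.4 154.4] rot [ 1.7995e+02 -4.0000e-02  1.0594e+02] F [-1.8  4.5  3.1] w 31.0 t 9.9333 shift cm [-0.117  0.024  0.116] yaw units -0.01
```

View pics/c6.png

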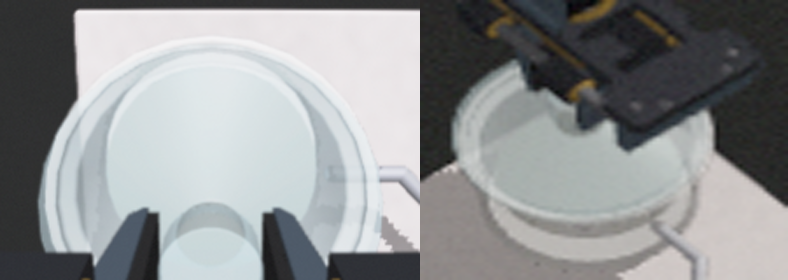

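It looks flush, but there is a 4.5 N sideways reaction towards +y, so the step may be rubbing the mouth on the −y side. I'll relieve it by 1.5 mm.

```bash
python3 -m inch '[{"x":0.15,"y":0,"z":0,"yaw":0,"gripper":-1},{"x":0,"y":0,"z":0,"yaw":0,"gripper":-1},{"x":0,"y":0,"z":0,"yaw":0,"gripper":-1}]'; python3 -m inch '[{"x":0.1,"y":0,"z":0,"yaw":0,"gripper":-1},{"x":0,"y":0,"z":0,"yaw":0,"gripper":-1},{"x":0,"y":0,"z":0,"yaw":0,"gripper":-1}]'
```

```text
time_s: 10.28
ee_pos: [605.4, -31.2, 154.2]
ee_rot: [179.9, 0.1, 106.0]
force: [0.2, 0.5, 3.0]
gripper_width: 30.6
time_s: 10.53
ee_pos: [604.6, -30.0, 153.4]
ee_rot: [-180.0, 0.0, 105.9]
force: [1.1, -1.1, 0.0]
gripper_width: 30.3
```

```bash
python3 -m inch '[{"x":0,"y":0,"z":0.08,"yaw":0,"gripper":-1},{"x":0,"y":0,"z":0,"yaw":0,"gripper":-1},{"x":0,"y":0,"z":0,"yaw":0,"gripper":-1}]'; python3 - <<'E'
from h import *
w=grab('wrist','w4'); a=grab('scene','scene4'); t=np.linspace(0,2*np.pi,90)
print(telemetry.state()['force'])
z=lambda im,r,k:cv2.resize(im[r[0]:r[1],r[2]:r[3]],None,fx=k,fy=k,interpolation=cv2.INTER_CUBIC)
cv2.imwrite('pics/c7.png',np.hstack([z(w['pixels'],(140,300,200,440),1.75),cv2.resize(z(a['pixels'],(255,335,255,335),4.6),(368,280))])[:,:,::-1])
E
```

```text
time_s: 10.78
ee_pos: [604.7, -30.0, 153.2]
ee_rot: [180.0, 0.0, 105.9]
force: [-0.3, -0.9, 1.9]
gripper_width: 30.7
[-0.16622718 -1.61983871  2.50925297]
```

View pics/c7.png

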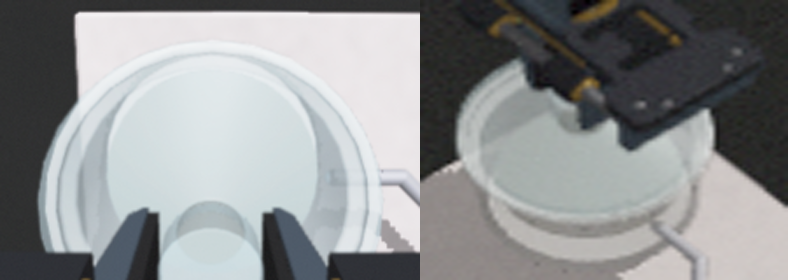

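The lid and rim outlines now coincide, at the expected height (153.2) and with little force. I'll let go and rise.

```bash
python3 -m inch '[{"x":0,"y":0,"z":0,"yaw":0,"gripper":0},{"x":0,"y":0,"z":0,"yaw":0,"gripper":0},{"x":0,"y":0,"z":0,"yaw":0,"gripper":0.5},{"x":0,"y":0,"z":0,"yaw":0,"gripper":0.5},{"x":0,"y":0,"z":0,"yaw":0,"gripper":0.5},{"x":0,"y":0,"z":0,"yaw":0,"gripper":0.5}]'
python3 -m inch '[{"x":0,"y":0,"z":-1,"yaw":0,"gripper":0.5},{"x":0,"y":0,"z":-2,"yaw":0,"gripper":0.5},{"x":0,"y":0,"z":-2.5,"yaw":0,"gripper":0.5},{"x":0,"y":0,"z":-1,"yaw":0,"gripper":0.5},{"x":0,"y":0,"z":0,"yaw":0,"gripper":0.5},{"x":0,"y":0,"z":0,"yaw":0,"gripper":0.5}]'
python3 -c "
from h import *
go([610,-206,218],106)"
```

```text
time_s: 11.38
ee_pos: [604.5, -29.5, 152.9]
ee_rot: [-180.0, -0.0, 105.9]
force: [-0.4, 0.3, -0.7]
gripper_width: 67.4
time_s: 11.88
ee_pos: [604.7, -29.6, 218.3]
ee_rot: [179.9, 0.0, 105.9]
force: [-0.1, 0.5, -0.5]
gripper_width: 68.6
pos [604.7 -29.6 218.3] rot [1.7995e+02 2.0000e-02 1.0594e+02] F [-0.1  0.5 -0.5] w 68.6 t 11.8833 shift cm [-17.105  -4.334   0.037] yaw units -0.01
```

```bash
python3 -m inch '[{"x":-1.5,"y":-0.4,"z":0,"yaw":0,"gripper":0.5},{"x":-3,"y":-0.8,"z":0,"yaw":0,"gripper":0.5},{"x":-3.5,"y":-0.9,"z":0,"yaw":0,"gripper":0.5},{"x":-3.5,"y":-0.9,"z":0,"yaw":0,"gripper":0.5},{"x":-1.5,"y":-0.3,"z":0,"yaw":0,"gripper":0.5},{"x":0,"y":0,"z":0,"yaw":0,"gripper":0.5},{"x":0,"y":0,"z":0,"yaw":0,"gripper":0.5}]'
python3 - <<'E'
from h import *
go([610,-206,218],106); w=grab('wrist','w5'); s=grab('scene','scene5'); t=grab('top','top5')
z=lambda im,r,k:cv2.resize(im[r[0]:r[1],r[2]:r[3]],None,fx=k,fy=k,interpolation=cv2.INTER_CUBIC)
cv2.imwrite('pics/c8.png',np.vstack([z(w['pixels'],(0,300,100,500),1.5)[:,:],np.hstack([cv2.resize(z(s['pixels'],(255,335,255,335),4.6),(300,145)),cv2.resize(t['pixels'][140:240,330:430],(300,145))])])[:,:,::-1])
for n,P in (('bar',(609.1,-206,120)),('clip',(577.5,-275,64)),('lid knob',(605,-31,160))): print(n,(proj(w,P)-[100,0])*1.5)
E
```

```text
time_s: 12.47
ee_pos: [608.0, -163.7, 216.5]
ee_rot: [-179.9, -0.1, 105.8]
force: [0.1, 0.2, 0.4]
gripper_width: 68.6
pos [ 608.  -163.7  216.5] rot [-1.7988e+02 -1.3000e-01  1.0585e+02] F [0.1 0.2 0.4] w 68.6 t 12.4667 shift cm [-4.126 -0.958 -0.156] yaw units -0.03
bar [[313.65721389 431.7088962 ]]
clip [[246.14341878 476.43786033]]
lid knob [[415.91634785  78.69628921]]
```

View pics/c8.png

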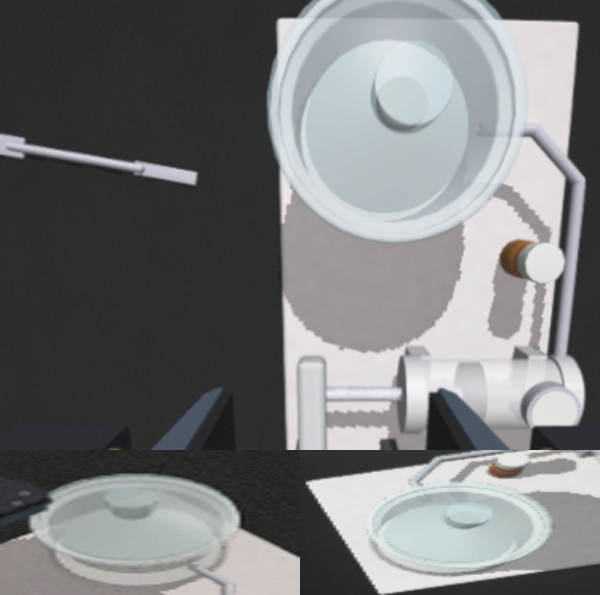

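The cover sits concentric and level, and the bar is at crop (312,~431), as predicted. I'll descend on the bar, then estimate the pull from the scene view too.

```bash
python3 -m inch '[{"x":-1.5,"y":-0.35,"z":0,"yaw":0,"gripper":0.5},{"x":-1.8,"y":-0.4,"z":0,"yaw":0,"gripper":0.5},{"x":-0.8,"y":-0.3,"z":0,"yaw":0,"gripper":0.5},{"x":0,"y":0,"z":1.5,"yaw":0,"gripper":0.5},{"x":0,"y":0,"z":2.5,"yaw":0,"gripper":0.5},{"x":0,"y":0,"z":1,"yaw":0,"gripper":0.5},{"x":0,"y":0,"z":0,"yaw":0,"gripper":0.5},{"x":0,"y":0,"z":0,"yaw":0,"gripper":0.5}]'
python3 - <<'E'
from h import *
go([609,-206.2,113],106)
s=load('scene0'); c=lambda u,v:[[(u+.5)/5-.5+170,(v+.5)/5-.5+255]]
for n,p,z in (('barA',(178,362),120),('barB',(318,268),120),('clip',(105,372),64)): print(n,onz(s,c(*p),z).round(1))
E
```

```text
time_s: 13.28
ee_pos: [609.7, -205.8, 167.9]
ee_rot: [-180.0, -0.0, 106.0]
force: [0.6, 1.5, -0.4]
gripper_width: 68.7
pos [ 609.7 -205.8  167.9] rot [-1.7995e+02 -3.0000e-02  1.0596e+02] F [ 0.6  1.5 -0.4] w 68.7 t 13.2833 shift cm [-0.023 -0.075  5.49 ] yaw units -0.01
barA [[ 614.3 -244.3  120. ]]
barB [[ 596.  -170.3  120. ]]
clip [[ 576.  -277.4   64. ]]
```

```bash
python3 -m inch '[{"x":0,"y":-0.05,"z":1.5,"yaw":0,"gripper":0.5},{"x":0,"y":0,"z":2.5,"yaw":0,"gripper":0.5},{"x":0,"y":0,"z":1.4,"yaw":0,"gripper":0.5},{"x":0,"y":0,"z":0,"yaw":0,"gripper":0.5},{"x":0,"y":0,"z":0,"yaw":0,"gripper":-1},{"x":0,"y":0,"z":0,"yaw":0,"gripper":-1},{"x":0,"y":0,"z":0,"yaw":0,"gripper":-1},{"x":0,"y":0,"z":0,"yaw":0,"gripper":-1},{"x":0,"y":0,"z":0,"yaw":0,"gripper":-1},{"x":0,"y":0,"z":0,"yaw":0,"gripper":-1},{"x":0,"y":0,"z":0,"yaw":0,"gripper":-1},{"x":0,"y":0,"z":0,"yaw":0,"gripper":-1}]' 40
python3 -m inch '[{"x":0,"y":0,"z":0,"yaw":0,"gripper":-1},{"x":0,"y":0,"z":0,"yaw":0,"gripper":-1},{"x":0,"y":0,"z":0,"yaw":0,"gripper":-1}]'
```

```text
time_s: 14.28
ee_pos: [609.3, -206.2, 114.2]
ee_rot: [180.0, 0.0, 105.9]
force: [0.2, 0.2, -0.5]
gripper_width: 18.1
time_s: 14.53
ee_pos: [608.9, -206.3, 114.1]
ee_rot: [-180.0, -0.0, 105.9]
force: [-1.2, -0.9, 1.8]
gripper_width: 15.3
```

The bar is gripped (15.3 mm). I'll pull it out about 46 mm along the stand's −x, then compare pointer and clip.

```bash
python3 -m inch '[{"x":0,"y":-0.2,"z":0,"yaw":0,"gripper":-1},{"x":0,"y":-0.5,"z":0,"yaw":0,"gripper":-1},{"x":0,"y":-0.7,"z":0,"yaw":0,"gripper":-1},{"x":0,"y":-0.7,"z":0,"yaw":0,"gripper":-1},{"x":0,"y":-0.7,"z":0,"yaw":0,"gripper":-1},{"x":0,"y":-0.7,"z":0,"yaw":0,"gripper":-1},{"x":0,"y":-0.6,"z":0,"yaw":0,"gripper":-1},{"x":0,"y":-0.4,"z":0,"yaw":0,"gripper":-1},{"x":0,"y":-0.1,"z":0,"yaw":0,"gripper":-1},{"x":0,"y":0,"z":0,"yaw":0,"gripper":-1},{"x":0,"y":0,"z":0,"yaw":0,"gripper":-1},{"x":0,"y":0,"z":0,"yaw":0,"gripper":-1}]'
python3 - <<'E'
from h import *
go([608.9-48.5*.961,-206.3-48.5*.276,114],106)
s=grab('scene','scene6'); t=grab('top','top6')
z=lambda im,r,k:cv2.resize(im[r[0]:r[1],r[2]:r[3]],None,fx=k,fy=k,interpolation=cv2.INTER_CUBIC)
cv2.imwrite('pics/c9.png',np.hstack([z(s['pixels'],(290,360,165,245),5),z(t['pixels'],(170,240,440,520),5)])[:,:,::-1])
print((proj(s,[(577,-276,64),(577,-276,44)])-[165,290])*5,(proj(t,[(577,-276,64)])-[440,170])*5)
E
```

```text
time_s: 15.53
ee_pos: [567.2, -218.2, 114.1]
ee_rot: [179.7, 0.0, 105.9]
force: [7.2, 1.6, -2.9]
gripper_width: 15.4
pos [ 567.2 -218.2  114.1] rot [1.7971e+02 4.0000e-02 1.0591e+02] F [ 7.2  1.6 -2.9] w 15.4 t 15.5333 shift cm [-0.01  -0.516  0.012] yaw units -0.02
[[131.45604032 195.70191832]
 [139.23462968 213.6432103 ]] [[261.28319762 182.45640802]]
```

View pics/c9.png

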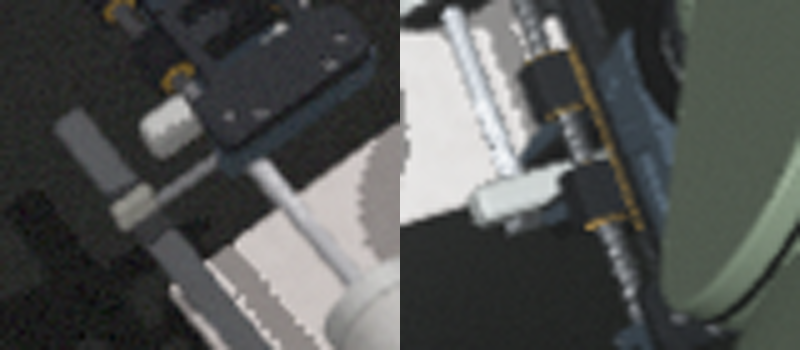

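The pointer's line, extended past its tip at about (157,194), seems to hit near the clip's middle at about (134,207). That was the twelfth viewed picture, so the rest is numeric.

```bash
python3 - <<'E'
from h import *
go([608.9-48.5*.961,-206.3-48.5*.276,114],106)
ux=np.array([np.cos(np.radians(16)),np.sin(np.radians(16))]); uy=np.array([-ux[1],ux[0]])
def clipc(f,box):
    x0,x1,y0,y1=box; g=f['pixels'][y0:y1,x0:x1].astype(int).min(2); m=(g>120).astype(np.uint8)
    n,l,st,c=cv2.connectedComponentsWithStats(m)
    for i in range(1,n):
        if st[i][4]>8: p=onz(f,[c[i]+[x0,y0]],54)[0]; print('  blob',st[i].tolist(),(c[i]+[x0,y0]).round(2),p.round(1),'stand x,y',(p[:2]@ux).round(1),(p[:2]@uy).round(1))
s0,s6,t0,t6=map(load,('scene0','scene6','top0','top6'))
print('scene0');clipc(s0,(184,200,322,340)); print('scene6');clipc(s6,(184,198,322,340)); print('top0');clipc(t0,(482,502,197,217))
# pointer in scene6: along a line, peak of brightness across the pull
for v in (-232,-240,-248,-256):   # stand y relative sweep
    pass
tcp=np.array([567.2,-218.2]); yh=tcp@uy; xh=tcp@ux; print('bar x,y',xh.round(1),yh.round(1))
g=cv2.cvtColor(s6['pixels'],cv2.COLOR_RGB2GRAY).astype(np.float32)
for dy in (-28,-32,-36,-40,-44,-48):
    xs=np.arange(-14,14.1,0.5); P=np.array([np.r_[(xh+d)*ux+(yh+dy)*uy,56] for d in xs]); uv=proj(s6,P).astype(np.float32)
    b=cv2.remap(g,uv[:,:1],uv[:,1:],cv2.INTER_LINEAR).ravel(); k=np.clip(b-np.median(b)-15,0,None); print(dy,uv[28].round(1),'peak at',(k@xs/max(k.sum(),1)).round(2),b.max(),b[::4].round())
E
```

```text
pos [ 567.3 -218.2  114.2] rot [1.7971e+02 4.0000e-02 1.0592e+02] F [ 5.5  2.9 -2.4] w 15.6 t 15.6333 shift cm [-0.009 -0.52   0.013] yaw units -0.02
scene0
  blob [3, 5, 9, 7, 30] [190.9  329.57] [ 572.4 -277.4   54. ] stand x,y 473.8 -424.5
scene6
  blob [4, 5, 7, 6, 16] [190.88 329.69] [ 572.7 -277.6   54. ] stand x,y 474.0 -424.7
top0
  blob [4, 7, 12, 7, 40] [491.38 206.35] [ 579.9 -277.9   54. ] stand x,y 480.9 -427.0
bar x,y 485.1 -366.1
-28 [203.9 325. ] peak at -1.98 104.19336 [ 41.  42.  42.  43.  62.  94. 104.  93.  65.  44.  40.  40.  41.  39.
  38.]
-32 [202.5 326. ] peak at -1.77 107.7793 [ 37.  40.  43.  43.  61.  96. 108. 100.  72.  47.  40.  41.  43.  41.
  39.]
-36 [201.2 327. ] peak at -2.17 105.03125 [ 43.  42.  41.  43.  63.  96. 104.  90.  61.  40.  40.  42.  44.  41.
  38.]
-40 [199.8 328. ] peak at -1.89 105.796875 [ 41.  41.  41.  41.  61.  96. 105.  97.  67.  46.  44.  41.  37.  39.
  40.]
-44 [198.4 329. ] peak at -2.23 109.66211 [ 39.  40.  42.  47.  67. 100. 109.  92.  62.  42.  40.  41.  41.  41.
  37.]
-48 [197. 330.] peak at -2.65 102.30469 [ 58.  77.  85.  78.  79.  93. 101.  86.  62.  44.  41.  42.  43.  44.
  43.]
```

```bash
python3 - <<'E'
from h import *
ux=np.array([np.cos(np.radians(16)),np.sin(np.radians(16))]); uy=np.array([-ux[1],ux[0]])
s0,t0=load('scene0'),load('top0')
print(s0['pixels'][324:337,184:200].min(2)); print(t0['pixels'][201:213,483:501].min(2))
for n,f,(X,Y) in (('scene',s0,(478,-424.5)),('top',t0,(480,-426))):
    for z in (44,64):
        P=[np.r_[(X+a)*ux+(Y+b)*uy,z] for a,b in((3,10),(3,-10),(-3,-10),(-3,10))]; print(n,z,proj(f,P).round(1).tolist())
    print('px per mm along pull',np.diff(proj(f,[np.r_[X*ux+Y*uy,56],np.r_[(X+1)*ux+Y*uy,56]]),axis=0))
E
```

```text
[[ 92  90  85  90  87  84  84  62  42  38  37  42  43  44  44  32]
 [ 85  87  89  86  88  87  86  83  61  42  32  42  38  39  35  40]
 [ 70  87  91  89  89  86  91  90  78  98  71  38  33  38  41  37]
 [ 54  80  87  86  88  90  87  88 165 182 166 100  37  35  36  40]
 [ 39  55  77  88  86  87 123 165 192 196 175 127  60  38  35  38]
 [ 33  40  56  82  87 121 169 191 197 173 135 106  56  37  41  39]
 [ 33  40  45  79 159 191 194 184 157 133 118 120  74  37  40  38]
 [ 37  39  45 151 199 202 184 133 119 115 120 116  90  58  37  38]
 [ 41  38  38 100 156 161 131 120 120 119 113  98  89  67  48  39]
 [ 41  39  33  56 106 122 116 117 119 113 100  90  87  85  68  46]
 [ 37  35  39  37  86 117 118 112 102  90  89  84  85  82  85  61]
 [ 38  34  38  31  60  96 104  87  86  84  87  87  87  86  84  83]
 [ 33  38  41  40  37  51  57  59  77  88  86  85  87  83  89  85]]
[[ 71  77  77  75  76  76  74  54  32  29  28  29  26  28  28  28  30  34]
 [ 65  74  75  77  75  77  75  60  38  27  27  27  28  27  28  27  28  35]
 [ 60  70  76  78  76  76  75  64  42  30  28  36  54  61  47  28  28  33]
 [ 
[... 360 characters left out ...]
26  26  25]
 [ 36  44  79 138 154 124  94  78  71  72  56  29  26  28  28  28  27  27]
 [ 38  40  50 122 114  76  78  74  76  75  63  43  28  25  29  28  26  25]
 [ 38  38  48  59  71  74  75  77  75  75  73  53  29  26  25  27  26  27]
 [ 37  37  42  55  70  75  74  76  74  73  74  56  33  26  26  26  25  26]]
scene 44 [[196.8, 331.0], [189.9, 336.0], [188.5, 334.2], [195.4, 329.3]]
scene 64 [[195.3, 327.4], [188.3, 332.4], [186.9, 330.6], [193.9, 325.6]]
px per mm along pull [[0.23669589 0.29513926]]
top 44 [[484.7, 208.0], [493.2, 205.5], [494.2, 208.0], [485.7, 210.5]]
top 64 [[487.9, 205.7], [496.6, 203.1], [497.6, 205.6], [488.9, 208.2]]
px per mm along pull [[-0.16135789 -0.41784693]]
```

Scene gives about 4.7 mm to go and top about 5.4 mm. I'll pull 5 mm more.

```bash
python3 -m inch '[{"x":0,"y":-0.25,"z":0,"yaw":0,"gripper":-1},{"x":0,"y":-0.25,"z":0,"yaw":0,"gripper":-1},{"x":0,"y":0,"z":0,"yaw":0,"gripper":-1},{"x":0,"y":0,"z":0,"yaw":0,"gripper":-1},{"x":0,"y":0,"z":0,"yaw":0,"gripper":-1},{"x":0,"y":0,"z":0,"yaw":0,"gripper":-1}]'
cat > chk.py <<'E'
from h import *
ux=np.array([np.cos(np.radians(16)),np.sin(np.radians(16))]); uy=np.array([-ux[1],ux[0]])
s6=grab('scene','scene7'); st=telemetry.state(); tcp=st['ee_pos'][:2]; xh,yh=tcp@ux,tcp@uy
print(st['ee_pos'],st['force'],st['gripper_width'],'TCP stand x',xh)
g=cv2.cvtColor(s6['pixels'],cv2.COLOR_RGB2GRAY).astype(np.float32)
for dy in (-30,-34,-38,-42):
    xs=np.arange(-14,14.1,0.5); P=np.array([np.r_[(xh+d)*ux+(yh+dy)*uy,56] for d in xs]); uv=proj(s6,P).astype(np.float32)
    b=cv2.remap(g,uv[:,:1],uv[:,1:],cv2.INTER_LINEAR).ravel(); k=np.clip(b-np.median(b)-15,0,None); print(dy,'pointer - clip(478.4), scene:',(xh+k@xs/k.sum()-478.4).round(2))
E
python3 chk.py
```

```text
time_s: 16.13
ee_pos: [562.6, -219.5, 114.2]
ee_rot: [179.7, 0.0, 105.9]
force: [6.6, 2.1, -2.9]
gripper_width: 15.3
[ 562.59746651 -219.47001988  114.17371825] [ 6.17485543  2.87706756 -2.0143351 ] 15.610601013527983 TCP stand x 480.30925882282537
-30 pointer - clip(478.4), scene: -0.4
-34 pointer - clip(478.4), scene: -0.12
-38 pointer - clip(478.4), scene: -0.35
-42 pointer - clip(478.4), scene: -0.25
```

The pointer is within about 1 mm of the clip in both estimates. I'll hold briefly and hand in.

```bash
python3 -m inch '[{"x":0,"y":0,"z":0,"yaw":0,"gripper":-1},{"x":0,"y":0,"z":0,"yaw":0,"gripper":-1},{"x":0,"y":0,"z":0,"yaw":0,"gripper":-1},{"x":0,"y":0,"z":0,"yaw":0,"gripper":-1},{"x":0,"y":0,"z":0,"yaw":0,"gripper":-1},{"x":0,"y":0,"z":0,"yaw":0,"gripper":-1}]'; python3 -c "
from h import *
a=load('scene5')['pixels'][300:335,262:322].astype(int);b=load('scene7')['pixels'][300:335,262:322].astype(int);print('lid region diff',np.abs(a-b).mean())
print(env.job_done())"
```

```text
time_s: 16.68
ee_pos: [562.6, -219.5, 114.1]
ee_rot: [179.7, 0.0, 105.9]
force: [6.2, 2.7, -2.1]
gripper_width: 15.7
lid region diff 1.1876190476190476
the job is handed in; nothing more can be done
None
```

The cover is on the jar and let go, and the gripper is still holding the pump handle at the marker clip. I handed the job in at about 16.7 s; the job-done call gives no verdict, so the outcome rests on my own checks.

- **Cover:** I gripped it by the knob and lowered it into the jar's mouth. There was a sideways rub of about 4.5 N on the way down, which I cleared by nudging the cover about 2 mm. It came to rest at the expected height (TCP 153.2 mm). After release the wrist, scene and top views showed it concentric and level. That part of the scene picture barely changed during the pull.
- **Handle:** I pinched the bar with 40 N and pulled it out about 48 mm. The last readings were still, with about 6.8 N of spring load and the jaws at 15.7 mm.
- **Pointer:** The final scene picture put it 0.1 to 0.4 mm past the clip. The top camera's clip position left it about 0.5 to 1 mm short. Both are inside the 6 mm limit.
- **Disagreement:** The cameras differed by up to 5 mm on the rim's position (x 601, 604 and 606 mm from top, scene and wrist). I settled it by comparing the cover with the rim in the same picture.
- **Not checked:** I did not measure the bystanders at the end. No move went near them, and I saw no unexpected contact force.

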